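# Offer the heel up to a shoe on the jack

### The job

The shoe is upside down on the jack and its heel seat is freshly cemented, so it grabs at first touch. Take the black heel from the drying board, carry it over the tool rack without knocking the rack or disturbing anything else on the bench, and hold it level about a centimetre above the heel seat, flat front edge towards the toe and outline in line with the seat, so that I can check the line before it goes down. Finish there, still holding the heel in the gripper: neither the heel nor the robot may touch the shoe or the jack.

Things in the scene. Friction and masses are not known exactly. Their poses are not given: they have to be found in the camera images.
- black_heel_center (a point): centre (half-way up) of the loose black leather heel: a D-shaped block 66 long x 60 wide x 42 mm high, 0.1-0.2 kg, on the drying board among a tan and a brown one, any order, about 100 mm apart. x points to its flat front edge; the rounded back has a grey rubber insert in the top; z up. Its sides are flat and 60 mm apart from the front edge to 3 mm behind the centre. Its underside goes on the shoe
- black_heel_front (a point): the middle of the black heel's flat front edge, at the underside, 33 mm ahead of the centre
- black_heel_back (a point): the rearmost point of the black heel's rounded back, at the underside, 33 mm behind the centre
- tan_heel_center (a point): centre of the tan heel, half-way up; same shape and size as the black one; leave it alone
- brown_heel_center (a point): centre of the red-brown heel, half-way up; same shape and size as the black one; leave it alone
- drying_board: fixed plywood board, 330 (along its x) x 160 x 12 mm, covered with off-white release paper, with an 8 mm high wooden strip across each short end; origin at the centre of its underside on the bench; the heels stand on its top, 12 mm above the bench
- shoe_jack: fixed black iron bench jack (foot plate 200 x 130 mm) carrying a black shoe upside down on its last; origin on the bench below the centre of the heel seat; x points to the toe, z up. The shoe ends 36 mm behind and 234 mm ahead of the origin, is up to 102 mm wide, and its sole rises ahead of the seat to 237 mm above the bench at the ball, its highest point
- heel_seat (a point): centre of the heel seat on the upturned shoe: a level, paler, sanded D-shaped leather face, 66 long x 60 mm wide like the heel's underside, 195 mm above the bench; x points along the shoe to the toe (flat edge of the seat 33 mm ahead, round end 33 mm behind), z up. The tan sole rises from just ahead of the flat edge
- toe (a point): the tip of the shoe's toe, at the upturned sole
- tool_rack: fixed wooden tool rack standing between the drying board and the jack, 320 mm long (along its x) x 70 mm wide, its upright tools reaching 185 mm above the bench and a hammer head on it standing out 50 mm from its midline on the jack side; origin at the centre of its underside
- cement_jar: loose amber jar with a red cap, diameter 68 mm, 95 mm high, beside the jack; origin at the centre of its underside
- hammer: loose hammer 250 mm long, lying to the right of the drying board; origin near its middle on the bench
- polish_tin: loose flat dark tin, diameter 76 mm, 24 mm high, beyond the tool rack; origin at the centre of its underside
- finished_shoe: loose finished black shoe, 270 mm long, standing upright at the right of the bench; origin on the bench under its heel, x to the toe
- wooden_last: loose wooden shoe last, 250 mm long, 92 mm high, standing beyond the drying board; origin on the bench below its heel end, x to its toe
Not all that is in view belongs to the job. Of the things that look like the part that bears black_heel_center, the largest one is meant.

How it is judged:
On the way:
1. the black heel is lifted clear of the drying board in the gripper (height (world z) of black_heel_center above 0.09 m and contact force between the fingers and black_heel above 1 N), for 0.2 s.
At the end, for the whole second after the job is handed in: The gripper holds the black heel still, underside 3 to 20 mm above the heel seat front and back, centre within 7 mm of the seat's, turned within 0.13 rad of the shoe's line, flat edge towards the toe, tilted under 0.1 rad, not touching shoe or jack; each bystander within 15 mm of its start (z of black_heel_front in the frame of heel_seat between 0.003 and 0.02 m and z of black_heel_back in the frame of heel_seat between 0.003 and 0.02 m and contact force between the fingers and black_heel above 1 N and contact force between black_heel and shoe_jack below 0.2 N and horizontal distance between black_heel_center and heel_seat below 0.007 m and angle between the x axis of black_heel_center and the x axis of heel_seat, either way round below 0.13 rad and x of black_heel_front in the frame of heel_seat above 0.02 m and angle between black_heel_center's own z axis and vertical below 0.1 rad and linear speed of black_heel below 0.02 m/s and distance of each of tan_heel_center, brown_heel_center, cement_jar, hammer, polish_tin, finished_shoe, wooden_last from where it was at the start of the episode below 0.015 m); the arm keeps its last pose, push and grip.
It fails at once if the shoe or its jack is touched (by the heel, the robot or anything else) (contact force between anything else and shoe_jack above 1 N).
It fails at once if the tool rack is knocked (contact force between anything else and tool_rack above 3 N).
It fails at once if the heel is taken low round the end of the tool rack instead of over it (y of black_heel_center in the frame of tool_rack between -0.03 and 0.03 m and z of black_heel_center in the frame of tool_rack below 0.13 m).
It fails at once if a bystander is disturbed (moved more than 15 mm) (distance of any of tan_heel_center, brown_heel_center, cement_jar, hammer, polish_tin, finished_shoe, wooden_last from where it was at the start of the episode above 0.015 m).
It also fails if it takes over 42 s, if anything falls off the work surface, if the arm or the gripper's body presses on something with over 40 N, if the wrist force passes 120 N, or if a joint passes its speed limit or range.

### The arm

A 6-joint arm with a two-finger parallel gripper is mounted at the origin on the work surface. World frame = base frame: x ahead of the robot, y to its left, z up, the work surface at z = 0. Lengths are in m, angles in rad, forces in N, time in s.
With the tool pointing down it reaches from about 0.35 to 0.85 m from the base axis. Payload 8.1 kg.
Tool frame: the origin (TCP) lies at the very end of the fingers, on their centre line; the grasp point (between the pads) lies 19 mm behind it (ctrl.pinch_z is the z of the grasp point in the tool frame, in m); z points along the fingers, y is the line along which they close (so a half turn about z gives the same grasp; the last joint's range is limited). The gripper opens to 93 mm and grips with 3 to 60 N. Pads are 15 mm wide; open, the fingers measure 128 mm over their backs; the gripper's body (75 mm by 188 mm) begins 65 mm behind the grasp point.
Start: joints at [-1.389, 0.13, 1.488, -0, 1.523, -0.085], TCP at [0.158, -0.579, 0.219] pointing down, gripper open.
Joint ranges: [-2.96, 2.96], [-0.89, 2.26], [0.02, 2.5], [-1.34, 4.48], [0, 2.73], [-2.66, 2.66]. Speed limits (rad/s): [2.39, 2.39, 2.79, 3.14, 3.14, 3.14].

### API

Orientations are given as a unit quaternion [w, x, y, z].
In Python, from rig import observe, viewer, ctrl gives the robot as it stands.
- The arm moves only by the tool step_arm, never from a script. Its argument "increments" is one flat list of numbers, 7 for each row, row after row: the turn, a rotation vector about the tool's x, y, z in degrees, then the shift along the tool's x, y, z in m, then the opening, from 0 (shut) to 1 (fully open). A call has 1 to 10 rows; each row is the pose to reach, as a shift and turn from the pose commanded when the call began, along the tool's axes at that moment; what a row does not reach only later rows make up. A row lasts 1/8 s, in which the tool goes at most 62.5 mm and 10.7 degrees, less where a joint would pass 70% of its speed; a pose out of reach is approached as far as the arm can. A call with a gripper value outside its range is refused whole. The fingers move at their own pace and stop on an object; "force" is the grip in N (left out, the last holds). Time passes only in rows, so rows that repeat a pose let the fingers close. It gives the time, the measured TCP pose, the force, the opening and the grip force at its end, in the units of the state.
- observe(): the state, without advancing time (a new reading comes with each control period).
- viewer.grab_frame(name): name is "scene" or "top" or "wrist"; returns a dict with "color" (420x560x3 uint8, blue, green, red), "camera_matrix" (3x3 intrinsics, pixels), "world_from_camera" (4x4, takes a point from camera to world coordinates). Camera axes: x right, y up, looking along -z (the intrinsics and any distortion apply to the point x, -y, -z); pixel columns grow to the right and rows downward; lengths in m; the calibration is good to about 2 mm. The wrist camera is an equidistant fisheye: a pixel r from the principal point sees the ray r / f radians off the axis. A picture is of the moment at which its call begins. There is no depth.
- ctrl.hand_in(): hands the job in; it is judged then, once.
The state is a dict: "t": time; "joint_pos": joint angles; "joint_vel": joint speeds; "tau": joint torques, N m; "tcp_pos": TCP position; "orientation": TCP orientation; "wrist_force": force on the tool from outside, world axes, zero at the start; "torque": the same for the moment, N m; "gripper_width": finger opening in m; "grasp_force": force on a finger pad.
Only numpy, scipy, OpenCV 4.12 (cv2) and the standard library are available. Lean on these libraries where they do the work, as an engineer would, in place of code of your own. Each camera call takes 0.05 s, during which the arm holds its last target. There are 200 camera calls.

## Working session

There is one attempt and no reset: what is moved stays moved. The work goes in short steps, Python scripts to look and compute and a tool call to move; the robot and the scene stay as the last step left them, time stands still between calls to the robot, and variables do not carry over. Pictures are saved under pics/ and viewed, at most 10 in all, crops included, and the job is handed in when it is done.

Besides the shell and the picture viewer there is one more tool, called after "Emit:" as name(argument=value, ...) on one line, values as JSON. step_arm: Moves the arm, as the interface text tells. Its arguments: {"type":"object","properties":{"increments":{"type":"array"},"force":{"type":"number"}},"required":["increments"]}

```bash
mkdir -p pics; python3 - <<'E'
from rig import observe, viewer, ctrl
import cv2,numpy as np,pickle
d={}
for n in("scene","top"):
    f=viewer.grab_frame(n);d[n]=f;cv2.imwrite(f"pics/{n}0.png",f["color"]);print(n,f["camera_matrix"].tolist(),f["world_from_camera"].round(4).tolist(), f.keys())
pickle.dump(d,open("f0.pkl","wb"));o=observe();print(o["tcp_pos"],o["orientation"],ctrl.pinch_z)
E
```

```text
scene [[403.15739792798263, 0.0, 284.73243911637536], [0.0, 403.15739792798263, 209.91602852621202], [0.0, 0.0, 1.0]] [[0.6516, -0.4819, 0.5858, 1.1778], [0.7585, 0.4063, -0.5095, -0.5151], [0.0075, 0.7764, 0.6302, 0.7625], [0.0, 0.0, 0.0, 1.0]] dict_keys(['color', 'camera_matrix', 'world_from_camera'])
top [[398.9023262045695, 0.0, 278.8713550292742], [0.0, 398.9023262045695, 213.2956747501859], [0.0, 0.0, 1.0]] [[-0.0251, 0.9905, -0.1354, 0.4025], [-0.9997, -0.0255, -0.0011, -0.0307], [-0.0046, 0.1354, 0.9908, 1.4959], [0.0, 0.0, 0.0, 1.0]] dict_keys(['color', 'camera_matrix', 'world_from_camera'])
[ 0.15811773 -0.57825974  0.21769734] [-8.32245328e-04  9.91115368e-01  1.33002385e-01 -2.84520049e-05] -0.0188
```

View pics/top0.png

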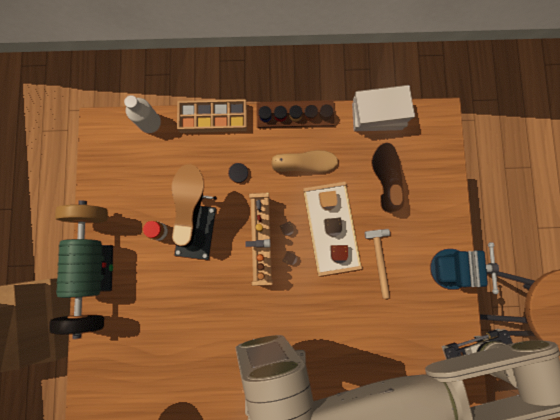

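View pics/scene0.png

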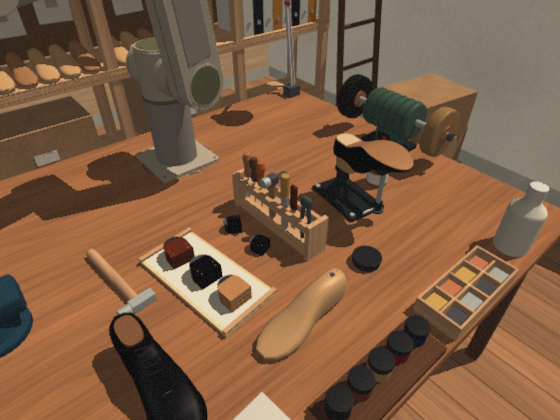

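The top view has the board at (333,229), with the tan heel at (329,199), a black one at (333,226) and a brown one at (340,253). The seat is at (182,236) and the toe at about (189,170). There are three black candidates in top: the block on the board at (333,226) and two small cubes at (289,229) and (291,259) beside the rack. The block on the board is the largest and stands between the tan and brown heels, so it fits the description. I'll confirm that in a crop.

```bash
cat > h.py <<'E'
import numpy as np,cv2
def ray(f,uv):
    K=f["camera_matrix"];T=f["world_from_camera"];uv=np.atleast_2d(np.float64(uv))
    d=np.c_[(uv[:,0]-K[0,2])/K[0,0],-(uv[:,1]-K[1,2])/K[1,1],-np.ones(len(uv))]
    return T[:3,3],d@T[:3,:3].T
def fray(f,uv):  # fisheye
    K=f["camera_matrix"];T=f["world_from_camera"];uv=np.atleast_2d(np.float64(uv))
    p=np.c_[(uv[:,0]-K[0,2])/K[0,0],(uv[:,1]-K[1,2])/K[1,1]];r=np.linalg.norm(p,axis=1)+1e-9
    d=np.c_[p[:,0]/r*np.sin(r),-p[:,1]/r*np.sin(r),-np.cos(r)]
    return T[:3,3],d@T[:3,:3].T
def plane(f,uv,z,fn=ray):
    o,d=fn(f,uv);return (o+d*((z-o[2])/d[:,2])[:,None])[:,:2]
E
python3 - <<'E'
import pickle,cv2,numpy as np
from h import *
d=pickle.load(open("f0.pkl","rb"));t=d["top"];s=d["scene"]
for n,uv,z in[("black",(333,226),.054),("tan",(329,199),.054),("brown",(340,253),.054),("seat",(182,236),.195),("toe",(189,170),.2),("rackA",(260,195),.1),("rackB",(261,284),.03),("hamhead",(250,244),.17),("jar",(153,230),.095),("cube1",(289,229),.02),("cube2",(291,259),.02),("boardTR",(345,184),.016),("boardTL",(306,190),.016),("BR",(360,268),.016),("BL",(319,275),.016)]: print(n,plane(t,uv,z).round(3)[0])
for n,uv,z in[("black",(206,266),.054),("seat",(350,148),.195)]: print("scene",n,plane(s,uv,z).round(3)[0])
a=cv2.resize(t["color"][155:295,130:370],None,fx=3.3,fy=3.3,interpolation=2)[:,:800]
b=cv2.resize(s["color"][200:320,130:290],None,fx=2.5,fy=2.5)[:130*2]; c=cv2.resize(s["color"][110:230,300:430],None,fx=2.5,fy=2.5)[:260]
a=cv2.resize(a,None,fx=.7,fy=.7,interpolation=3) if 0 else a
im=np.zeros((600,800,3),np.uint8);k=cv2.resize(t["color"][160:290,140:370],(680,384),interpolation=2)
im[:384,:680]=k;im[384:,:400]=cv2.resize(s["color"][215:301,130:290],(400,216));im[384:,400:]=cv2.resize(s["color"][120:190,300:430],(400,216))
cv2.imwrite("pics/crop1.png",im)
E
```

```text
black [ 0.548 -0.224]
tan [ 0.648 -0.214]
brown [ 0.45  -0.245]
seat [0.514 0.289]
toe [0.733 0.266]
rackA [0.661 0.036]
rackB [0.346 0.042]
hamhead [0.483 0.069]
jar [0.546 0.417]
cube1 [ 0.544 -0.065]
cube2 [ 0.434 -0.069]
boardTR [ 0.71  -0.282]
boardTL [ 0.691 -0.134]
BR [ 0.394 -0.322]
BL [ 0.373 -0.17 ]
scene black [ 0.559 -0.223]
scene seat [0.561 0.258]
```

View pics/crop1.png

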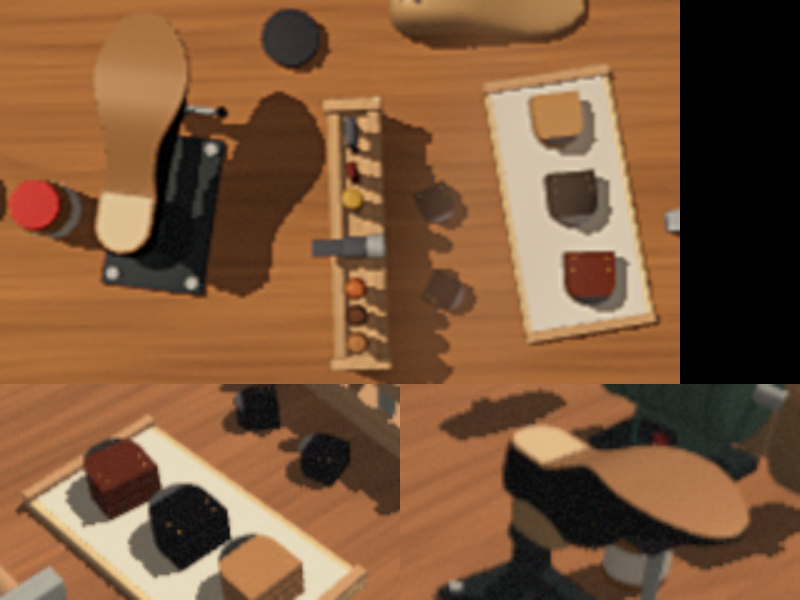

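The middle block at top (333,226) is confirmed as the black heel: full size, on the board, flat edge up (+x), yaw about +8°. Its centre is about (0.55,-0.224). The two loose cubes beside the rack are visibly smaller decoys. Next I move above the heel.

Emit:
step_arm(increments=[0,0,1,0.047,-0.024,0,1,0,0,2,0.094,-0.048,0,1,0,0,3,0.141,-0.072,0,1,0,0,4,0.188,-0.096,0,1,0,0,5,0.235,-0.12,0,1,0,0,6,0.282,-0.144,0,1,0,0,6.8,0.329,-0.168,0,1,0,0,6.8,0.376,-0.192,0,1,0,0,6.8,0.423,-0.216,0,1,0,0,6.8,0.47,-0.24,0,1])

```text
t: 1.35
tcp_pos: [0.5492, -0.2219, 0.2182]
orientation: [-0.0, 0.997, 0.074, -0.0]
wrist_force: [1.1, -0.2, 0.4]
gripper_width: 0.0925
grasp_force: 0.0
```

Emit:
step_arm(increments=[0,0,0,0,0,0,1,0,0,0,0,0,0,1])

```text
t: 1.6
tcp_pos: [0.5479, -0.2233, 0.218]
orientation: [-0.0, 0.997, 0.074, -0.001]
wrist_force: [-0.2, -1.3, -0.5]
gripper_width: 0.0929
grasp_force: 0.0
```

```bash
cat > look.py <<'E'
import sys,pickle,cv2
from rig import observe,viewer
f=viewer.grab_frame("wrist");f["state"]=observe();pickle.dump(f,open(sys.argv[1]+".pkl","wb"))
cv2.imwrite(f"pics/{sys.argv[1]}.png",f["color"])
s=f["state"];print(s["t"],s["tcp_pos"].round(4),s["orientation"].round(4));print(f["camera_matrix"].round(1).tolist(),f["world_from_camera"].round(4).tolist())
E
python3 look.py w1
```

```text
1.65 [ 0.5476 -0.2238  0.2182] [-0.000e+00  9.973e-01  7.380e-02 -5.000e-04]
[[325.2, 0.0, 277.1], [0.0, 325.2, 209.0], [0.0, 0.0, 1.0]] [[0.1484, 0.9506, 0.2726, 0.6237], [-0.9889, 0.1428, 0.0404, -0.2116], [-0.0005, -0.2756, 0.9613, 0.3851], [0.0, 0.0, 0.0, 1.0]]
```

View pics/w1.png

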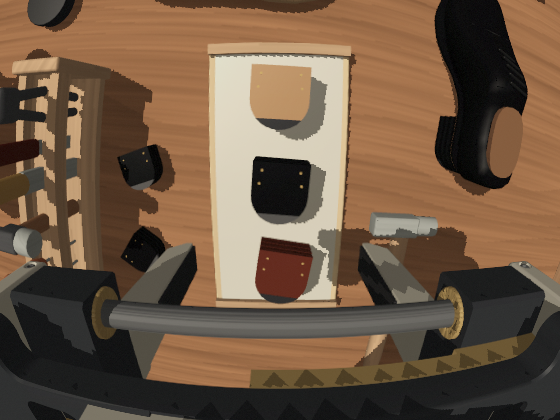

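The wrist view shows the black heel at (281,187), front corners about (253,157) and (311,160), round back at about (280,215). I'll measure the top-face outline by mask at z=0.054.

```bash
python3 - <<'E'
import pickle,cv2,numpy as np
from h import *
f=pickle.load(open("w1.pkl","rb"));im=f["color"].astype(int)
g=im.max(2)
sub=g[140:235,235:330]
print(sub[::5,::5])
for th in(55,75):
    m=(sub<th).astype(np.uint8);n,l,st,c=cv2.connectedComponentsWithStats(m);k=1+np.argmax(st[1:,4]);print(th,st[k],c[k])
    cn=max(cv2.findContours((l==k).astype(np.uint8),0,1)[0],key=cv2.contourArea)[:,0]+[235,140]
    P=plane(f,cn,.054,fray)
    r=cv2.minAreaRect(P.astype(np.float32)*1000);print(r)
for uv in[(253,157),(311,160),(309,185),(250,183),(278,214),(280,222)]: print(uv,plane(f,uv,.054,fray).round(4),plane(f,uv,.012,fray).round(4))
E
```

```text
[[220 221 220 220 220 219 219 219 218 218 218 218 193 217 217 218 217 217
  217]
 [221 220 221 220 219 219 219 218 218 218 218 218 217 217 217 217 217 217
  217]
 [219 219 220 219 219 219 218 219 218 218 218 218 217 217 217 217 217 217
  216]
 [219 219 219 219 218 218 218 218 218 217 217 217 217 216 217 217 217 217
  216]
 [219 219 219 218  14  12  13  13  12  12  12  12  16  14  74 217 217 216
  216]
 [219 219 219 218  18  16  19  18  19  19  18  18  15  18  14  10 114 215
  216]
 [218 218 218 218  17  94  17  17  19  17  17  16  18  18  17  57 114 114
  213]
 [217 217 217 217  18  18  17  19  18  18  17  16  19  16  17  94 114 114
  139]
 [217 217 217 217  19  14  19  18  18  17  14  17  17  16  17 102 114 114
  208]
 [217 216 216 207  16  15  16  17  16  16  14  18  15 110  15 114 114 114
  215]
 [216 216 216 199  14  17  20  17  17  17  19  14  17  13  17 114 114 113
  215]
 [216 216 216 196  16  16  14  15  15  14  17  17  16  17  16 114 113 114
  216]
 [216 216 216 199  17  14  15  13  16  17  16  17  14  14  17 114 113 113
  215]
 [216 216 216 216  17  15  13  17  13  13  16  
[... 364 characters left out ...]
216 216 215 215 215 215 215 215 215 215 216 215 215 215 215 215 167
  113]]
55 [  16   17   60   59 3037] [44.85479091 45.58017781]
((554.1316528320312, -224.64865112304688), (59.88488006591797, 59.138275146484375), 3.9468088150024414)
75 [  16   17   60   60 3114] [44.89081567 45.78548491]
((553.85986328125, -224.75625610351562), (60.870277404785156, 59.747249603271484), 3.9210686683654785)
(253, 157) [[ 0.5809 -0.1929]] [[ 0.5754 -0.1905]]
(311, 160) [[ 0.5867 -0.2521]] [[ 0.582  -0.2573]]
(309, 185) [[ 0.5605 -0.2545]] [[ 0.5525 -0.2599]]
(250, 183) [[ 0.5534 -0.1934]] [[ 0.5445 -0.1911]]
(278, 214) [[ 0.5245 -0.2272]] [[ 0.5119 -0.2292]]
(280, 222) [[ 0.5159 -0.2307]] [[ 0.5023 -0.2331]]
```

```bash
python3 - <<'E'
import pickle,cv2
f=pickle.load(open("w1.pkl","rb"))
cv2.imwrite("pics/c2.png",cv2.resize(f["color"][145:230,240:325],(600,600),interpolation=2))
E
```

```text
(no output)
```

View pics/c2.png

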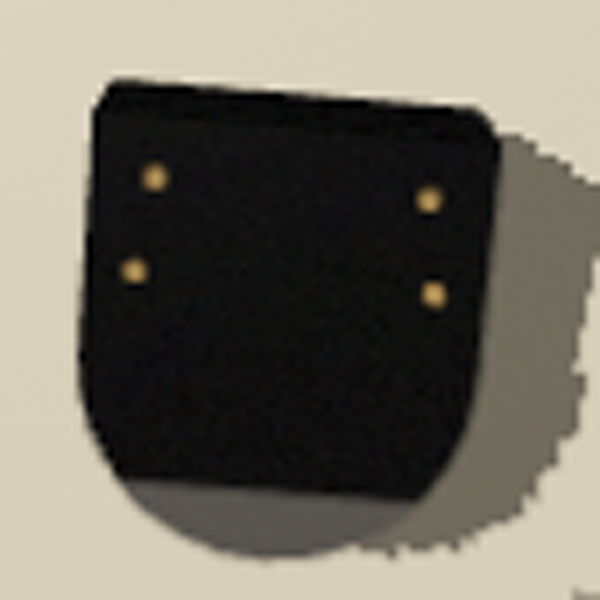

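```bash
python3 - <<'E'
import pickle,numpy as np
from h import *
f=pickle.load(open("w1.pkl","rb"))
px=lambda p:np.array(p)/7.06+[239.6,144.6]
def seg(a,b,z):
    P=plane(f,[px(a),px(b)],z,fray);d=P[0]-P[1];print(a,b,P.round(4).tolist(),"len",np.hypot(*d).round(4),"yaw",np.degrees(np.arctan2(-d[0],d[1])).round(2),"mid",P.mean(0).round(4))
seg((154,177),(429,200),.054);seg((135,270),(434,294),.054);seg((125,478),(420,498),.054)
seg((95,112),(497,142),.054);seg((110,80),(485,108),.012);seg((84,300),(490,300),.054);seg((276,557),(276,557.1),.054)
E
```

```text
(154, 177) (429, 200) [[0.5691, -0.2033], [0.5717, -0.2435]] len 0.0403 yaw 3.73 mid [ 0.5704 -0.2234]
(135, 270) (434, 294) [[0.5549, -0.2024], [0.5579, -0.2465]] len 0.0442 yaw 3.87 mid [ 0.5564 -0.2245]
(125, 478) (420, 498) [[0.5231, -0.2052], [0.5265, -0.2497]] len 0.0446 yaw 4.49 mid [ 0.5248 -0.2274]
(95, 112) (497, 142) [[0.5773, -0.1934], [0.5817, -0.2519]] len 0.0587 yaw 4.29 mid [ 0.5795 -0.2227]
(110, 80) (485, 108) [[0.577, -0.1928], [0.5816, -0.2541]] len 0.0615 yaw 4.3 mid [ 0.5793 -0.2235]
(84, 300) (490, 300) [[0.5493, -0.1955], [0.5583, -0.2549]] len 0.06 yaw 8.56 mid [ 0.5538 -0.2252]
(276, 557) (276, 557.1) [[0.514, -0.2296], [0.514, -0.2296]] len 0.0 yaw -81.38 mid [ 0.514  -0.2296]
```

Emit:
step_arm(increments=[0,0,4.2,0.0066,0.002,0.04,1,0,0,4.2,0.0066,0.002,0.08,1,0,0,4.2,0.0066,0.002,0.115,1,0,0,4.2,0.0066,0.002,0.145,1,0,0,4.2,0.0066,0.002,0.17,1,0,0,4.2,0.0066,0.002,0.185,1,0,0,4.2,0.0066,0.002,0.195,1,0,0,4.2,0.0066,0.002,0.195,1,0,0,4.2,0.0066,0.002,0.195,1])

```text
t: 2.78
tcp_pos: [0.5559, -0.2248, 0.0248]
orientation: [0.0, 0.999, 0.037, 0.001]
wrist_force: [0.6, -1.0, -0.1]
gripper_width: 0.0928
grasp_force: 0.0
```

```bash
python3 look.py w2
```

```text
2.825 [ 0.556  -0.2248  0.0248] [4.000e-04 9.993e-01 3.740e-02 8.000e-04]
[[325.2, 0.0, 277.1], [0.0, 325.2, 209.0], [0.0, 0.0, 1.0]] [[0.0747, 0.9593, 0.2722, 0.6318], [-0.9972, 0.0717, 0.021, -0.2186], [0.0006, -0.273, 0.962, 0.192], [0.0, 0.0, 0.0, 1.0]]
```

View pics/w2.png

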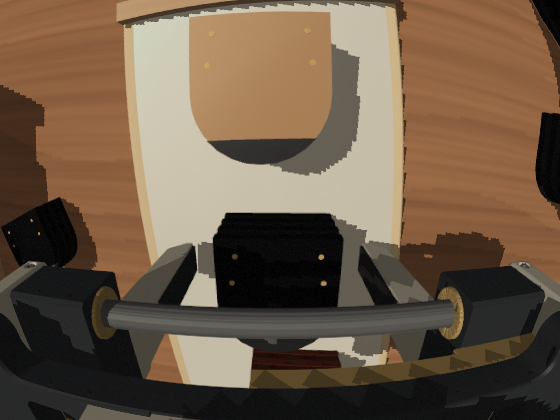

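The black heel sits square between the open fingers, with its front edge at (278,213) to (278,235). The fingers are well placed and clear on both sides. I close on it.

Emit:
step_arm(increments=[0,0,0,0,0,0,0.5,0,0,0,0,0,0,0.5,0,0,0,0,0,0,0.5,0,0,0,0,0,0,0.5,0,0,0,0,0,0,0.5,0,0,0,0,0,0,0.5], force=35)

```text
t: 3.58
tcp_pos: [0.5552, -0.2243, 0.0237]
orientation: [0.0, 0.999, 0.037, 0.0]
wrist_force: [-1.4, -0.1, 0.4]
gripper_width: 0.06
grasp_force: 35.0
```

Emit:
step_arm(increments=[0,0,0,0,0,-0.02,0.5,0,0,0,0,0,-0.06,0.5,0,0,0,0,0,-0.1,0.5,0,0,0,0,0,-0.14,0.5,0,0,0,0,0,-0.18,0.5,0,0,0,0,0,-0.22,0.5,0,0,0,0,0,-0.26,0.5,0,0,0,0,0,-0.285,0.5,0,0,0,0,0,-0.285,0.5])

```text
t: 4.7
tcp_pos: [0.5561, -0.2248, 0.3127]
orientation: [0.001, 0.999, 0.037, 0.003]
wrist_force: [0.4, -0.9, -1.5]
gripper_width: 0.0598
grasp_force: 35.0
```

Emit:
step_arm(increments=[0,0,0,-0.007,-0.035,0,0.5,0,0,0,-0.014,-0.08,0,0.5,0,0,0,-0.022,-0.125,0,0.5,0,0,0,-0.03,-0.17,0,0.5,0,0,0,-0.038,-0.215,0,0.5,0,0,0,-0.046,-0.26,0,0.5,0,0,0,-0.053,-0.305,0,0.5,0,0,0,-0.06,-0.35,0,0.5,0,0,0,-0.067,-0.39,0,0.5,0,0,0,-0.067,-0.39,0,0.5])

```text
t: 5.95
tcp_pos: [0.4577, 0.1617, 0.3073]
orientation: [-0.0, 0.999, 0.039, -0.001]
wrist_force: [0.1, -0.5, -1.4]
gripper_width: 0.0604
grasp_force: 35.0
```

```bash
python3 look.py w3
```

```text
6.0 [0.4582 0.1603 0.3074] [ 3.000e-04  9.992e-01  3.870e-02 -9.000e-04]
[[325.2, 0.0, 277.1], [0.0, 325.2, 209.0], [0.0, 0.0, 1.0]] [[0.0787, 0.958, 0.2756, 0.5342], [-0.9969, 0.0757, 0.0212, 0.168], [-0.0005, -0.2765, 0.961, 0.4743], [0.0, 0.0, 0.0, 1.0]]
```

View pics/w3.png

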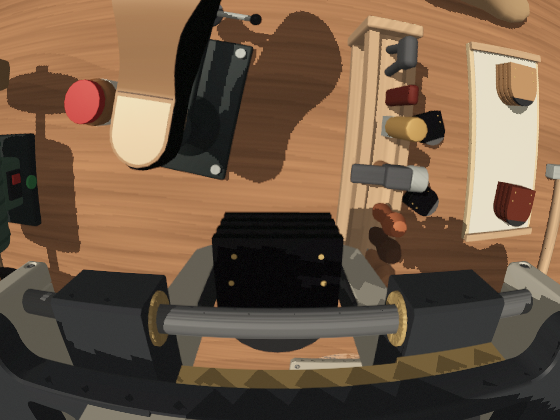

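The seat is the pale D at (143,130), flat edge from about (116,89) to (174,97), round back at (137,168). The heel is still held squarely. I'll measure the seat on z=0.195.

```bash
cat > seat.py <<'E'
import pickle,sys
from h import *
f=pickle.load(open(sys.argv[1]+".pkl","rb"));im=f["color"]
x0,y0,x1,y1=map(int,sys.argv[2:6])
m=cv2.inRange(im,(110,160,200),(255,255,255));m2=np.zeros_like(m);m2[y0:y1,x0:x1]=m[y0:y1,x0:x1]
n,l,st,c=cv2.connectedComponentsWithStats(m2);k=1+np.argmax(st[1:,4]);print(st[k],c[k])
M=(l==k).astype(np.uint8);cn=max(cv2.findContours(M,0,1)[0],key=cv2.contourArea)[:,0]
P=plane(f,cn,.195,fray);
a=np.radians(float(sys.argv[6]))
for it in range(4):
    R=np.array([[np.cos(a),np.sin(a)],[-np.sin(a),np.cos(a)]]);Q=P@R.T
    mx=Q[:,0].max();cy=(Q[:,1].max()+Q[:,1].min())/2
    e=Q[(Q[:,0]>mx-.006)&(abs(Q[:,1]-cy)<.02)];s=np.polyfit(e[:,1],e[:,0],1)[0]
    sl=[]
    for sg in(1,-1):
        q=Q[(sg*(Q[:,1]-cy)>.02)&(Q[:,0]>mx-.033)&(Q[:,0]<mx-.006)];sl.append(np.polyfit(q[:,0],q[:,1],1)[0])
    print("yaw",np.degrees(a).round(2),"front slope deg",np.degrees(-s).round(2),"sides",np.degrees(sl).round(2),"len",np.ptp(Q[:,0]).round(4),"wid",np.ptp(Q[:,1]).round(4),"centre",(R.T@[(Q[:,0].max()+Q[:,0].min())/2,cy]).round(4))
    a+=np.mean([-np.arctan(s)]+[np.arctan(v) for v in sl])
E
python3 seat.py w3 90 60 200 190 -4
python3 - <<'E'
import pickle;from h import *
f=pickle.load(open("w3.pkl","rb"));print(f["color"][60:175:6,145].tolist()); d=pickle.load(open("f0.pkl","rb"))
z=.3074-.0237+.054
print(plane(f,[(217,236),(341,236),(236,257),(321,257),(233,283),(324,283)],z,fray).round(4).tolist())
E
```

```text
[ 110   92   64   73 3519] [139.15089514 126.78630293]
yaw -4.0 front slope deg -4.69 sides [-4.65 -8.58] len 0.0654 wid 0.0611 centre [0.5192 0.2924]
yaw -9.94 front slope deg 1.41 sides [ 1.41 -4.13] len 0.0645 wid 0.0593 centre [0.5188 0.2941]
yaw -10.38 front slope deg 1.85 sides [ 2.13 -3.7 ] len 0.0648 wid 0.0594 centre [0.519  0.2942]
yaw -10.28 front slope deg 1.75 sides [ 2.04 -3.79] len 0.0647 wid 0.0594 centre [0.5189 0.2942]
[[84, 122, 163], [83, 120, 162], [84, 122, 164], [86, 123, 166], [88, 127, 170], [90, 130, 174], [117, 156, 194], [185, 221, 239], [183, 220, 239], [182, 219, 238], [181, 218, 238], [179, 216, 238], [178, 215, 238], [177, 213, 237], [175, 212, 236], [174, 211, 235], [172, 210, 234], [166, 205, 230], [6, 7, 3], [89, 129, 182]]
[[0.4802, 0.1912], [0.4846, 0.135], [0.4705, 0.1822], [0.4736, 0.1429], [0.4566, 0.1832], [0.46, 0.1397]]
```

Emit:
step_arm(increments=[0,0,4,0,-0.035,0,0.5,0,0,8,0.001,-0.075,0,0.5,0,0,11,0.002,-0.11,0,0.5,0,0,13.1,0.002,-0.143,0,0.5,0,0,13.1,0.002,-0.143,0,0.5,0,0,13.1,0.002,-0.143,0,0.5,0,0,13.1,0.002,-0.143,0,0.5])

```text
t: 6.88
tcp_pos: [0.4509, 0.301, 0.3085]
orientation: [0.0, 0.997, -0.077, -0.0]
wrist_force: [-0.3, -0.6, -1.7]
gripper_width: 0.0595
grasp_force: 35.0
```

```bash
python3 look.py w4; python3 seat.py w4 150 60 400 235 -8.7
```

```text
6.925 [0.4509 0.3012 0.3086] [ 1.00e-04  9.97e-01 -7.75e-02  1.00e-04]
[[325.2, 0.0, 277.1], [0.0, 325.2, 209.0], [0.0, 0.0, 1.0]] [[-0.1545, 0.9501, 0.2712, 0.5264], [-0.988, -0.1485, -0.0424, 0.2896], [-0.0, -0.2745, 0.9616, 0.4757], [0.0, 0.0, 0.0, 1.0]]
[ 240   87   70   81 4828] [274.78769677 124.991715  ]
yaw -8.7 front slope deg 0.19 sides [ 1.05 -0.69] len 0.0695 wid 0.0591 centre [0.5195 0.2929]
yaw -8.51 front slope deg 0.01 sides [ 0.87 -0.87] len 0.0694 wid 0.0591 centre [0.5194 0.2929]
yaw -8.51 front slope deg 0.01 sides [ 0.86 -0.87] len 0.0694 wid 0.0591 centre [0.5194 0.2929]
yaw -8.51 front slope deg 0.01 sides [ 0.86 -0.87] len 0.0694 wid 0.0591 centre [0.5194 0.2929]
```

View pics/w4.png

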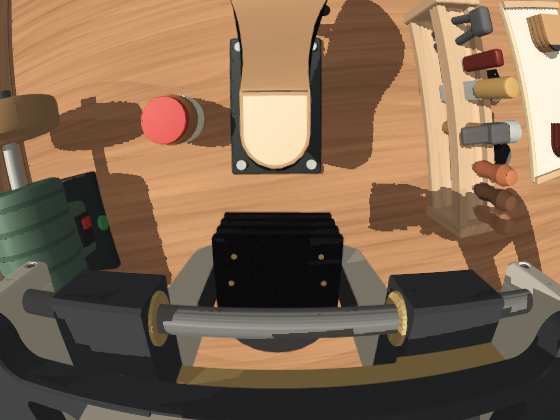

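The seat is now near the image centre at (275,128), 59 mm wide, yaw -8.5°. Referenced to its round end, the centre is about (0.518,0.293). I move over it, then descend.

Emit:
step_arm(increments=[0,0,-0.4,0.03,-0.001,0,0.5,0,0,-0.4,0.06,-0.002,0,0.5,0,0,-0.4,0.0768,-0.0026,0,0.5,0,0,-0.4,0.0768,-0.0026,0.02,0.5,0,0,-0.4,0.0768,-0.0026,0.04,0.5,0,0,-0.4,0.0768,-0.0026,0.055,0.5,0,0,-0.4,0.0768,-0.0026,0.065,0.5,0,0,-0.4,0.0768,-0.0026,0.065,0.5,0,0,-0.4,0.0768,-0.0026,0.065,0.5])

```text
t: 8.05
tcp_pos: [0.527, 0.2934, 0.2445]
orientation: [-0.0, 0.997, -0.073, 0.001]
wrist_force: [0.9, -0.2, -0.4]
gripper_width: 0.0597
grasp_force: 35.0
```

```bash
python3 - <<'E'
import cv2,pickle,numpy as np
from rig import observe,viewer
from h import *
f=viewer.grab_frame("scene");o=observe();print(o["tcp_pos"].round(4),o["orientation"].round(4))
pickle.dump(f,open("s5.pkl","wb"))
cv2.imwrite("pics/s5.png",cv2.resize(f["color"][75:195,290:430],(700,600),interpolation=2))
E
```

```text
[0.5271 0.2934 0.2447] [-4.000e-04  9.973e-01 -7.330e-02  7.000e-04]
```

View pics/s5.png

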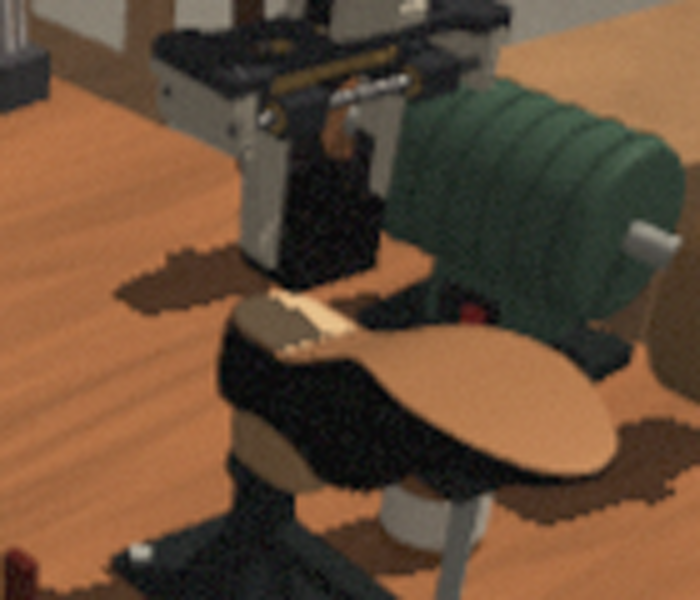

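The crop shows the heel held level above the pale seat, its lower front edge running from (280,288) to (383,262), with a clear gap above the seat. I'll check that edge against the prediction.

```bash
python3 - <<'E'
import pickle;from h import *
f=pickle.load(open("s5.pkl","rb"))
px=lambda p:np.array(p)/5+[289.6,74.6]
print("heel front corners",plane(f,[px((280,288)),px((383,262))],.233).round(4).tolist(),"pred [.546,.260],[.555,.320]")
print("seat front corners",plane(f,[px((280,352)),px((362,328))],.195).round(4).tolist())
E
```

```text
heel front corners [[0.5369, 0.2605], [0.5533, 0.3274]] pred [.546,.260],[.555,.320]
seat front corners [[0.5417, 0.261], [0.5533, 0.317]]
```

Emit:
step_arm(increments=[0,0,0,0,0.001,0.008,0.5,0,0,0,0,0.001,0.015,0.5,0,0,0,0,0.001,0.021,0.5,0,0,0,0,0.001,0.025,0.5,0,0,0,0,0.001,0.026,0.5,0,0,0,0,0.001,0.026,0.5,0,0,0,0,0.001,0.026,0.5,0,0,0,0,0.001,0.026,0.5])

```text
t: 9.1
tcp_pos: [0.5267, 0.2922, 0.2179]
orientation: [-0.0, 0.997, -0.073, 0.0]
wrist_force: [-0.1, -0.4, -1.3]
gripper_width: 0.0598
grasp_force: 35.0
```

```bash
python3 look.py w6; python3 - <<'E'
import cv2
from rig import viewer
import pickle,numpy as np
w=pickle.load(open("w6.pkl","rb"))["color"];s=viewer.grab_frame("scene");pickle.dump(s,open("s6.pkl","wb"))
im=np.zeros((600,800,3),np.uint8)
im[:,:400]=cv2.resize(w[100:340,200:360],(400,600),interpolation=2)
im[:,400:]=cv2.resize(s["color"][95:170,325:375],(400,600),interpolation=2)
cv2.imwrite("pics/fin.png",im)
E
```

```text
9.15 [0.5267 0.2921 0.2178] [-1.000e-04  9.973e-01 -7.340e-02  1.000e-04]
[[325.2, 0.0, 277.1], [0.0, 325.2, 209.0], [0.0, 0.0, 1.0]] [[-0.1463, 0.9514, 0.2711, 0.6023], [-0.9892, -0.1405, -0.0407, 0.2813], [-0.0007, -0.2741, 0.9617, 0.3851], [0.0, 0.0, 0.0, 1.0]]
```

View pics/fin.png

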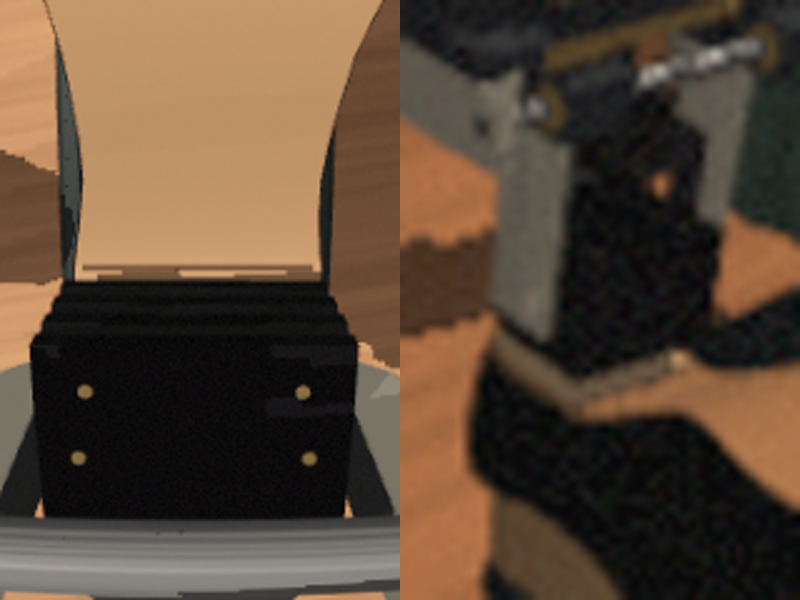

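The left half (wrist view) shows the heel laterally centred on the shoe and parallel to it. The seat's front line is at crop y≈265-278, just ahead of the heel's front lower edge at y≈283. The right half (scene view) shows a visible, even gap. One last fore/aft check.

```bash
python3 - <<'E'
import pickle;from h import *
f=pickle.load(open("w6.pkl","rb"));px=lambda p:np.array(p)/2.5+[199.7,99.7]
c=np.array([.518,.2933]);a=np.radians(-8.5);R=np.array([[np.cos(a),np.sin(a)],[-np.sin(a),np.cos(a)]])
loc=lambda p,z:((plane(f,[px(p)],z,fray)-c)@R.T).round(4).tolist()
for y in(265,272,279):print("seat line",y,loc((200,y),.195))
for p in((68,283),(198,283),(327,283)):print("heel low edge",loc(p,.206))
for p in((85,392),(303,393),(78,458),(310,459)):print("nail",loc(p,.248))
E
```

```text
seat line 265 [[0.033, -0.0009]]
seat line 272 [[0.0313, -0.0009]]
seat line 279 [[0.0295, -0.0009]]
heel low edge [[0.0317, 0.0297]]
heel low edge [[0.0318, -0.0004]]
heel low edge [[0.0318, -0.0303]]
nail [[0.0231, 0.0207]]
nail [[0.023, -0.0197]]
nail [[0.009, 0.0228]]
nail [[0.0089, -0.0219]]
```

```bash
python3 -c "
from rig import ctrl
print(ctrl.hand_in())"
```

```text
the job is handed in; nothing more can be done
None
```

The job is handed in: the black heel is in the gripper about 11 mm above the heel seat, flat edge to the toe, within about 2 mm and 1° of the seat's line by my measurements; I saw no contact with shoe, jack or rack, and no verdict was returned.

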